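# Bolt the cover of the incubating tube shaker

### The arm

A 7-joint arm with a two-finger parallel gripper is mounted at the origin on the work surface. World frame = base frame: x ahead of the robot, y to its left, z up, the work surface at z = 0. Lengths are in m, angles in rad, forces in N, time in s.
With the tool pointing down it reaches from about 0.425 to 0.975 m from the base axis. Payload 16.7 kg.
Tool frame: the origin (TCP) lies between the finger pads; the fingertips stand 8 mm ahead of it and the grasp point (between the pads) lies 11 mm behind it; z points along the fingers, y is the direction in which the jaws open and shut (so a half turn about z gives the same grasp; the last joint's range is limited). The gripper opens to 85 mm and grips with 20 to 120 N. Pads are 22 mm wide; open, the fingers measure 114 mm over their backs; the gripper's body (76 mm by 85 mm) begins 54 mm behind the grasp point. The pads swing forward as they close: fully open they stand 13 mm farther back than shut.
Start: joints at [0.99, 0.426, 0.074, 1.606, -0.034, 1.111, -0.067], TCP at [0.282, -0.613, 0.213] pointing down, gripper open.
Joint ranges: [-2.85, 2.85], [-0.5, 2.14], [-1.23, 1.37], [0.21, 2.46], [-1.02, 4.16], [0.16, 2.05], [-2.73, 2.73]. Speed limits (rad/s): [1.89, 1.89, 2.39, 2.39, 3.01, 3.01, 3.01].

### API

Orientations are given as a unit quaternion [w, x, y, z].
In Python, from plant import r gives the robot as it stands. Calls block until the motion is done:
- r.move_pose(position, orientation): joint-space move of the TCP to a pose.
- r.servo_line(position, ori=None, max_speed=0.15, force_limit=None): straight line of the TCP; ori=None keeps the orientation; max_speed is the mean speed in m/s. With force_limit (N) it stops when the force on the tool has changed by that much, and returns True; else False.
- r.move_joints(angles): joint-space move.
- r.open() and r.clamp(): open the fingers fully, or close them until they stop; the grip force is fixed at half the most.
- r.wait(seconds).
- r.inverse_kinematics(position, orientation): joint angles nearest the present ones, or None.
- r.camera(name): name is "side" or "top"; returns a dict with "pixels" (400x640x3 uint8, red, green, blue), "fov_y" (degrees; the focal length in pixels is half the picture's height over the tangent of half this angle, whatever the lens; pixels are square), "cx", "cy" (the principal point, pixels), "extrinsics" (4x4, takes a point from camera to world coordinates). Camera axes: x right, y down, z forward; pixel columns grow to the right and rows downward; lengths in m; the calibration is good to about 2 mm. A picture is of the moment at which its call begins. There is no depth.
A pose or a line that the arm cannot do raises r.Unreachable and nothing moves.
- r.job_done(): hands the job in, once; it reports no verdict.
Trained networks look in the newest picture that a camera, given by its name, has taken for a name from the list of things; names that differ only in an ending like _2 or _b are one class to them, and where a whole thing is asked for, a point or a joint stands for the part that bears it (a point fixed in the world has none). Each returns a list of dicts, best first, with "confidence" (0 to 1); they miss things now and then, are a little off and sometimes report something else, mostly with a low value. They report only what shows in the picture. A call takes as long as a camera call. They do not tell look-alikes from the thing itself.
- r.recognise(camera, target): "centre" ([column, row] in pixels, amid what is visible of it).
- r.spot_point(camera, target): "centre" ([column, row] in pixels: a listed point, or the origin of a listed thing).
Readings, each from a call of its own:
- r.current_time_s(): time.
- r.current_joint_positions(): joint angles.
- r.current_joint_velocities(): joint speeds.
- r.current_tau(): joint torques, N m.
- r.current_eef_pos(): TCP position.
- r.current_orientation(): TCP orientation.
- r.current_force(): force on the tool from outside, world axes, zero at the start.
- r.current_ft_torque(): the same for the moment, N m.
- r.current_opening(): finger opening in m.
Only numpy, scipy, OpenCV 4.12 (cv2) and the standard library are available. Lean on these libraries where they do the work, as an engineer would, in place of code of your own. Each camera call takes 0.05 s, during which the arm holds its last target.

### The job

The cover of the tube shaker is shut but not yet bolted. With the fingertips, push the ball knob of its bolt along the slot as far as it goes, so that the bolt enters the keeper on the control console, then push the knob over into the slot's side leg, towards the front of the shaker, all the way down until it stops, so that the bolt cannot slip back. Only push it: do not take the knob between the fingers, do not raise the cover, leave the rack, bottle and vial undisturbed, and finish with the hand clear of everything.

Things in the scene. Friction and masses are not known exactly. Their poses are not given: they have to be found in the camera images.
- shaker: Tube shaker fixed on the bench: white casing 300 mm deep (x) by 400 wide (y), flat top 135 mm above the bench. Origin: centre of its underside. Own axes: -x its front, -y its right, z up; stands at some yaw. Its right part, y -200 to -110 mm, is the fixed control console; y -105 to +200 mm is the hinged cover with a tinted window. The bolt lies along y on the cover's front rail, at x = -115 mm.
- barrel (a point): Middle of the bolt's steel barrel, on its axis, 149 mm above the bench (14 mm above the cover). Barrel 24 mm in diameter (top 161 mm above the bench), 97 mm long along the shaker's y. Slot 11 mm wide, L-shaped: the long leg runs along the barrel's top; at its right-hand (-y) end the side leg runs from the top round the front (-x) side. Only the knob stands higher within 70 mm of the barrel's axis.
- keeper (a point): Centre of the keeper's opening, on the bolt's axis: a steel strap on the console, 24 mm wide, 18 mm long along y, its top 161 mm above the bench, 60 mm to the right of the slot's corner. The bolt, a 12 mm rod, slides into it.
- knob (a point): Centre of the bolt's black ball knob, 20 mm diameter, on a steel stem of 8 mm diameter that comes out of the slot; 40 mm from the bolt's axis. In the long leg it stands upright, centre 189 mm above the bench; at the end of the side leg it leans 69 degrees to the front, its centre 163 mm above the bench and 37 mm in front of the bolt's axis. Its axes turn with it.
- corner (a point): Point on the bolt's axis, 149 mm above the bench, straight below the upright knob's centre when the bolt is pushed fully home, i.e. below the corner of the L. Axes as those of the shaker while the cover is shut. The cover, 1.3 kg, is hinged at the back and lies shut by its weight.
- bolt (a joint): Travel of the bolt along its axis, m: 0 fully drawn back, 0.045 pushed fully home towards the shaker's right (-y). It stays where it is left; sliding it takes about 2.5 N. The stem can turn into the side leg only beyond 0.0415, and the bolt cannot slide back once it has.
- bolt_turn (a joint): Turn of knob and stem about the bolt's axis, rad: 0 upright, growing as the knob goes over towards the shaker's front, 1.2 at the end of the side leg (stop). In the long leg it has about 0.15 of play either way. It stays where it is left; turning takes about 1.5 N at the ball.
- rack: Loose white rack with yellow-capped tubes, 62 by 150 mm, 100 mm high, standing on the bench in front of the shaker, towards its right. Origin: centre of its underside.
- flask: Loose capped bottle, 60 mm in diameter, 130 mm high, standing on the bench in front of the shaker, towards its left. Origin: centre of its underside.
- vial: Loose capped vial, 28 mm in diameter, 50 mm high, standing on the middle of the control console, its top 185 mm above the bench, at least 110 mm from the knob's path. Origin: centre of its underside.
Mind the look-alikes: they are no part of the job. What is shaped like the vial but blue or turquoise is not meant.

How it is judged:
On the way, in this order (a step that is already met when the one before it is completed fails the run):
1. the bolt has been pushed along the long leg, short of the corner (value of joint bolt above 0.032 m).
2. the knob has been pushed over to the end of the side leg (value of joint bolt_turn above 1 rad and value of joint bolt above 0.04 m), for 0.1 s.
At the end, for the whole second after the job is handed in: The bolt is home in its keeper (at least 40 of 45 mm), the knob is turned down in the side leg (at least 1.0 of 1.2 rad), the cover is shut and the other things stand still where they stood (all of step 2 and height (world z) of barrel below 0.153 m and linear speed of each of vial, rack, flask below 0.01 m/s); the robot touches nothing.
It fails at once if the cover is raised (height (world z) of barrel above 0.159 m).
It fails at once if the knob is taken between the fingers (distance between the grasp point and knob below 0.022 m and horizontal distance between the grasp point and knob below 0.01 m).
It fails at once if the rack, bottle or vial is moved or lifted by more than 20 mm (distance of any of rack, flask, vial from where it was at the start of the episode above 0.02 m).
It fails at once if the rack, bottle or vial is tipped (angle between any of rack, flask, vial's own z axis and vertical above 0.3 rad).
It also fails if it takes over 45 s, if anything falls off the work surface, if the arm or the gripper's body presses on something with over 40 N, if the wrist force passes 120 N, or if a joint passes its speed limit or range.

## Working session

There is one attempt and no reset: what is moved stays moved. The work goes in short steps, each a Python script; the robot and the scene stay as the last script left them, time stands still between calls to the robot, and variables do not carry over. Pictures are saved under pics/ and viewed, and the job is handed in when it is done.

```bash
mkdir -p pics; ls
python3 - <<'E'
from plant import r
import cv2,numpy as np
print(r.current_time_s())
for c in("side","top"):
    d=r.camera(c); cv2.imwrite(f"pics/{c}0.png",d["pixels"][:,:,::-1])
    print(c,d["fov_y"],d["cx"],d["cy"],d["extrinsics"])
    for t in("knob","corner","keeper","barrel","vial","shaker","rack","flask"):
        print(t,[(np.round(x["centre"],1).tolist(),round(x["confidence"],2)) for x in r.spot_point(c,t)])
print(r.current_time_s(), r.current_orientation())
E
```

```text
pics
0.0
side 45.84853375750354 318.330110408693 203.11583214105673 [[ 0.80687821 -0.43127337  0.40367169  0.20850995]
 [-0.59066818 -0.59789865  0.5418748  -0.4918136 ]
 [ 0.00765859 -0.67566299 -0.73717085  0.80280329]
 [ 0.          0.          0.          1.        ]]
knob [([315.2, 201.9], 0.5)]
corner [([325.6, 221.2], 0.71), ([346.9, 245.0], 0.64)]
keeper [([344.4, 245.1], 0.71)]
barrel [([318.8, 218.0], 0.72)]
vial [([403.5, 327.7], 0.91), ([434.9, 315.0], 0.61), ([400.5, 242.0], 0.58)]
shaker [([348.4, 221.7], 0.87)]
rack [([289.4, 315.4], 0.8), ([345.3, 225.6], 0.25)]
flask [([223.6, 221.5], 0.6)]
top 48.63615275164983 319.12921300045235 205.59315805359032 [[ 1.38421676e-03 -9.93989251e-01  1.09468963e-01  4.47434453e-01]
 [-9.99988483e-01 -8.72834980e-04  4.71925753e-03 -8.53693988e-03]
 [-4.59534292e-03 -1.09474234e-01 -9.93979011e-01  1.11925879e+00]
 [ 0.00000000e+00  0.00000000e+00  0.00000000e+00  1.00000000e+00]]
knob [([328.1, 207.5], 0.6)]
corner [([343.7, 206.1], 0.59)]
keeper [([369.1, 209.4], 0.56)]
barrel [([334.3, 206.4], 0.65), ([360.1, 260.2], 0.38)]
vial [([423.3, 171.5], 0.64), ([417.5, 194.0], 0.46), ([384.3, 162.1], 0.45)]
shaker [([316.4, 172.3], 0.7)]
rack [([359.3, 259.4], 0.88)]
flask [([244.1, 250.6], 0.85)]
0.9 [-2.79501729e-05  9.76792198e-01  2.14189173e-01  1.51722161e-05]
```

View pics/side0.png

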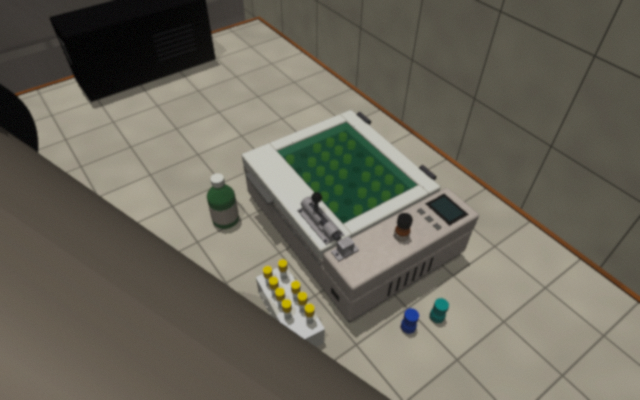

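View pics/top0.png

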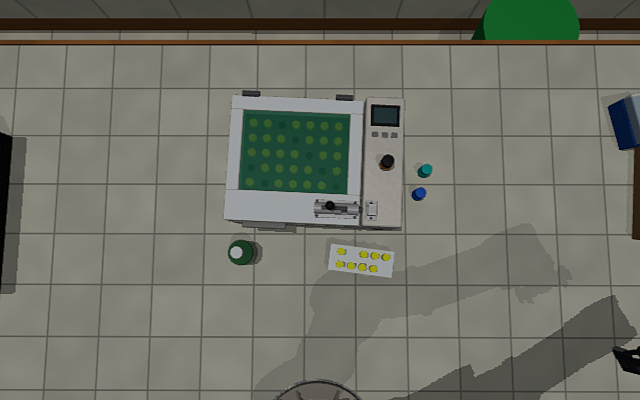

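Run:
```python
import cv2
a=cv2.imread("pics/side0.png")[150:290,250:430];b=cv2.imread("pics/top0.png")[150:290,250:430]
cv2.imwrite("pics/crops0.png",cv2.resize(cv2.hconcat([a,b]),(792,308),interpolation=cv2.INTER_CUBIC))
```

```text
(no output)
```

View pics/crops0.png

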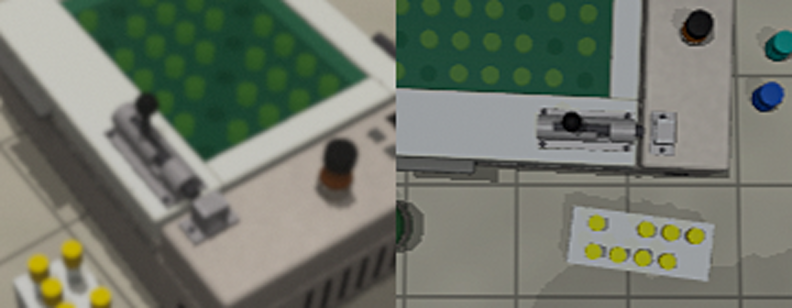

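Both views show the black ball knob upright at side (317,197) and top (330,206), on the barrel's left part. The keeper is at side (345,245) and top (370,209).

What could be confused:
- **Knob:** the vial's black cap, top (387,161) and side (404,222), is on the console, so it is not the knob.
- **Vial:** the real one is the amber vial there. The blue one, top (419,194), and the turquoise one, top (425,171), stand on the bench and are not meant.

The crop confirms the choice of knob.

```bash
cat > h.py <<'E'
import numpy as np, cv2
def cam(d):
    f=200/np.tan(np.radians(d["fov_y"]/2)); return f,d["cx"],d["cy"],np.array(d["extrinsics"])
def ray(d,uv):
    f,cx,cy,E=cam(d); v=E[:3,:3]@np.array([(uv[0]-cx)/f,(uv[1]-cy)/f,1]); return E[:3,3],v/np.linalg.norm(v)
def onz(d,uv,z):
    o,v=ray(d,uv); return o+v*(z-o[2])/v[2]
def tri(ds,uvs):
    A=np.zeros((3,3));b=np.zeros(3)
    for d,u in zip(ds,uvs):
        o,v=ray(d,u);P=np.eye(3)-np.outer(v,v);A+=P;b+=P@o
    return np.linalg.solve(A,b)
def proj(d,p):
    f,cx,cy,E=cam(d);q=E[:3,:3].T@(np.array(p)-E[:3,3]);return q[:2]/q[2]*f+[cx,cy]
E
python3 - <<'E'
from plant import r
from h import *
np.set_printoptions(precision=4,suppress=True)
s=r.camera("side");t=r.camera("top")
print("knob tri",tri([s,t],[(316.8,197.3),(330,205.8)]),"onz",onz(t,(330,205.8),.189),onz(s,(316.8,197.3),.189))
for n,z,a,b in(("keeper",.149,(344.4,245.1),(369.1,209.4)),("corner",.149,(325.6,221.2),(343.7,206.1)),("barrel",.149,(318.8,218),(334.3,206.4))):
    print(n,onz(s,a,z),onz(t,b,z))
for c in((225,219),(402,228),(404,98),(233,95)): print(c,onz(t,c,.135))
a=s["pixels"];b=t["pixels"]
cv2.imwrite("pics/top_c.png",cv2.resize(b[190:240,215:415,::-1],None,fx=4,fy=4,interpolation=cv2.INTER_NEAREST))
cv2.imwrite("pics/knob_c.png",cv2.resize(cv2.hconcat([np.ascontiguousarray(a[180:260,290:370,::-1]),np.ascontiguousarray(b[180:260,300:380,::-1])]),None,fx=5,fy=5,interpolation=cv2.INTER_NEAREST))
E
```

```text
knob tri [ 0.5501 -0.0274  0.1891] onz [ 0.5495 -0.0271  0.189 ] [ 0.5507 -0.0277  0.189 ]
keeper [ 0.5448 -0.1174  0.149 ] [ 0.546 -0.114  0.149]
corner [ 0.551  -0.0548  0.149 ] [ 0.5532 -0.0581  0.149 ]
barrel [ 0.5455 -0.0414  0.149 ] [ 0.5525 -0.0374  0.149 ]
(225, 219) [0.5255 0.2062 0.135 ]
(402, 228) [ 0.5059 -0.1882  0.135 ]
(404, 98) [ 0.8046 -0.1985  0.135 ]
(233, 95) [0.8119 0.1948 0.135 ]
```

View pics/top_c.png

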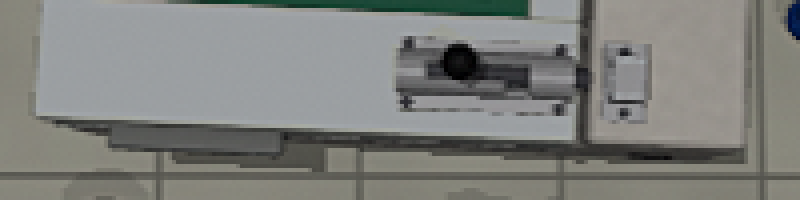

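View pics/knob_c.png

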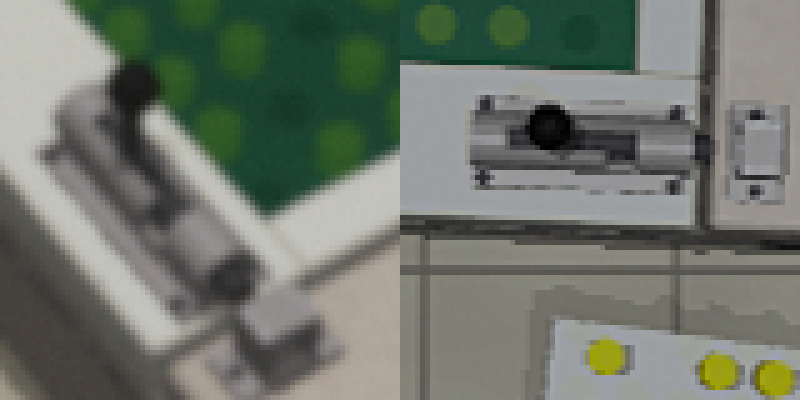

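Run:
```python
from plant import r
from h import *
np.set_printoptions(precision=4,suppress=True)
q=[0,np.cos(-.019),np.sin(-.019),0]
r.clamp(); print(r.current_opening(),r.current_time_s())
p=r.current_eef_pos(); r.servo_line([p[0],p[1],.32],max_speed=.25)
r.move_pose([.5505,.025,.30],q)
r.servo_line([.5505,.025,.22],max_speed=.12)
print(r.current_eef_pos(),r.current_force(),r.current_time_s())
s=r.camera("side");t=r.camera("top")
a=s["pixels"][100:300,200:440,::-1];b=t["pixels"][100:300,200:440,::-1]
cv2.imwrite("pics/p1.png",cv2.resize(np.hstack([a,b]),(792,330),interpolation=cv2.INTER_CUBIC))
```

```text
-0.0001214513771546887 1.7667
[0.5509 0.0251 0.2206] [ 0.0179 -0.26    0.832 ] 5.6167
```

View pics/p1.png

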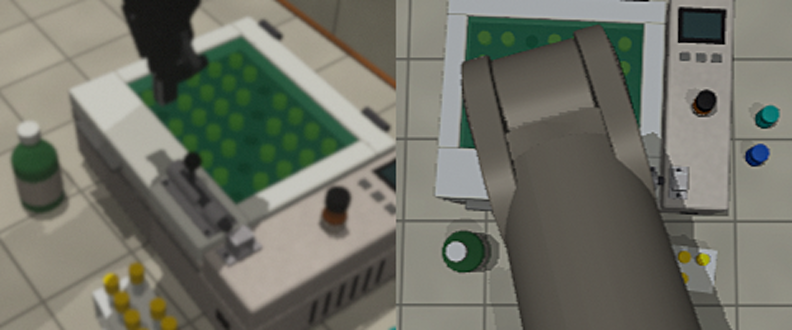

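The side view shows the shut fingertips at about pixel (300,162), left of and above the knob at (316,197). The arm hides the bolt from the top camera. I'll check the tip height, then make the first push.

Run:
```python
from plant import r
from h import *
np.set_printoptions(precision=4,suppress=True)
s=r.camera("side")
for dz in(0,.008,.021): print(dz,proj(s,[.551,.025,.2206-dz]))
print(r.servo_line([.5505,.025,.183],max_speed=.06,force_limit=6),r.current_eef_pos(),r.current_force())
d=np.array([-.038,-1,0]); p0=np.array([.5505,.025,.183])
print(r.servo_line(p0+.028*d,max_speed=.05,force_limit=10),r.current_eef_pos(),r.current_force(),r.current_time_s())
s=r.camera("side");a=s["pixels"][140:270,250:410,::-1]
cv2.imwrite("pics/p2.png",cv2.resize(a,None,fx=4,fy=4,interpolation=cv2.INTER_CUBIC))
```

```text
0 [299.7056 167.7737]
0.008 [299.8004 171.0133]
0.021 [299.9516 176.1832]
False [0.5506 0.0251 0.1831] [-0.3695  0.1884 -0.1767]
False [ 0.5494 -0.0029  0.183 ] [-0.8812  0.9237  0.0663] 7.2417
```

View pics/p2.png

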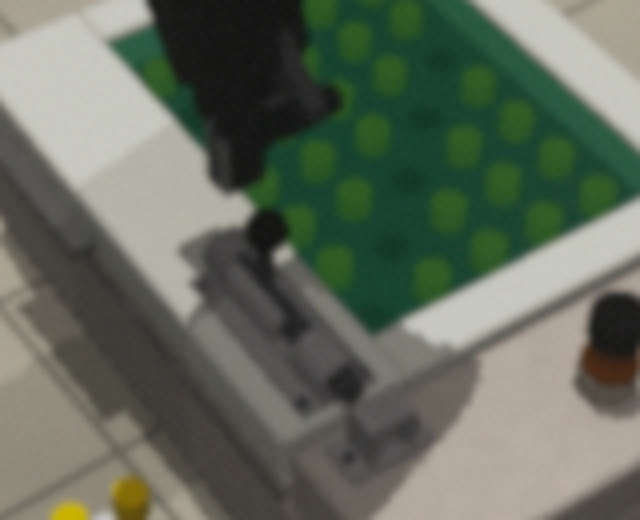

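Run:
```python
from plant import r
from h import *
s=r.camera("side");im=np.ascontiguousarray(s["pixels"][140:270,250:410,::-1]);im=cv2.resize(im,None,fx=5,fy=4.6,interpolation=cv2.INTER_CUBIC)
im=cv2.convertScaleAbs(im,alpha=1.8,beta=25)
for z,c in((.183,(0,0,255)),(.175,(0,255,255)),(.162,(255,0,255))):
  # tip rectangle 22 x 29 
  P=[proj(s,[.5494+a,-.0029+b,z]) for a,b in((-.011,-.0145),(.011,-.0145),(.011,.0145),(-.011,.0145))]
  P=np.int32([((u-250)*5,(v-140)*4.6) for u,v in P]);cv2.polylines(im,[P],True,c,1)
u,v=proj(s,[.550,-.0275,.189]);cv2.circle(im,(int((u-250)*5),int((v-140)*4.6)),4,(255,255,0),1)
cv2.imwrite("pics/p3.png",im)
```

```text
(no output)
```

View pics/p3.png

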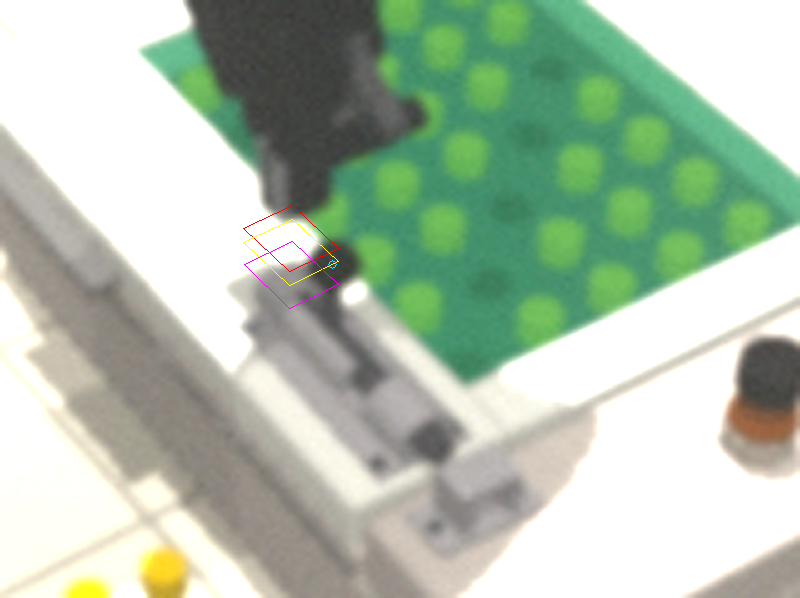

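The rendered tip sits about 8 px above where I predicted it, so the fingertips may be up to 20 mm higher than nominal. I'll find their height by touching the barrel top gently under a force limit.

Run:
```python
from plant import r
from h import *
np.set_printoptions(precision=4,suppress=True)
p=r.current_eef_pos()
print(r.servo_line([.5494,-.0005,.158],max_speed=.03,force_limit=4),r.current_eef_pos(),r.current_force(),r.current_time_s())
s=r.camera("side");a=s["pixels"][140:270,250:410,::-1]
cv2.imwrite("pics/p4.png",cv2.convertScaleAbs(cv2.resize(a,None,fx=4,fy=4,interpolation=cv2.INTER_CUBIC),alpha=1.8,beta=20))
```

```text
False [ 0.5495 -0.0005  0.1582] [-0.8187 -0.3216  0.1346] 8.325
```

View pics/p4.png

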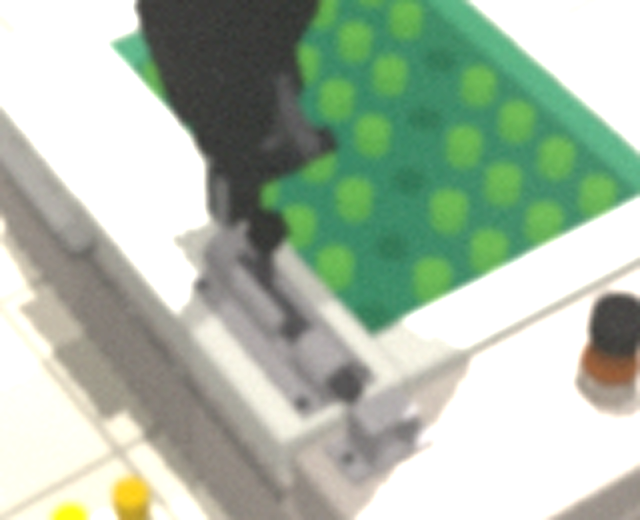

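Run:
```python
from plant import r
from h import *
np.set_printoptions(precision=4,suppress=True)
print(r.current_orientation(),r.current_opening(),r.current_joint_positions())
s=r.camera("side");print(r.recognise("side","knob")[:2])
im=np.ascontiguousarray(s["pixels"][20:270,200:420,::-1])
im=cv2.resize(im,None,fx=2.4,fy=2.4,interpolation=cv2.INTER_CUBIC);im=cv2.convertScaleAbs(im,alpha=3,beta=30)
P=lambda p:tuple(np.int32((proj(s,p)-[200,20])*2.4))
for z in np.arange(.15,.32,.02): cv2.circle(im,P([.5495,-.0005,z]),3,(0,0,255),-1)
for z in(.2312,): cv2.polylines(im,[np.int32([P([.5495+a,b,z]) for a,b in((-.038,-.0425),(.038,-.0425),(.038,.0425),(-.038,.0425))])],True,(0,255,255),1)
cv2.imwrite("pics/p5.png",im)
```

```text
[ 0.      0.9998 -0.019   0.0002] -0.0001436603138192038 [ 0.2511  0.3134 -0.4388  1.9219  0.1629  0.9403 -1.8741]
[]
```

View pics/p5.png

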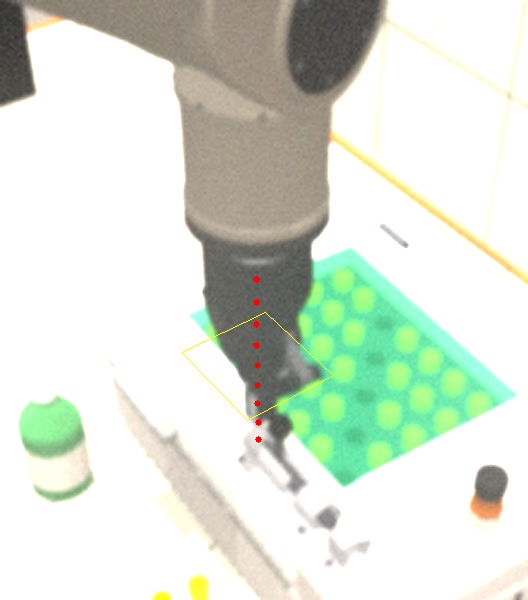

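Run:
```python
from plant import r
from h import *
np.set_printoptions(precision=4,suppress=True)
print(r.servo_line([.5494,-.0005,.138],max_speed=.025,force_limit=4),r.current_eef_pos(),r.current_force(),r.current_time_s())
s=r.camera("side");a=s["pixels"][140:270,250:410,::-1]
cv2.imwrite("pics/p6.png",cv2.convertScaleAbs(cv2.resize(a,None,fx=4,fy=4,interpolation=cv2.INTER_CUBIC),alpha=1.8,beta=20))
```

```text
True [ 0.5493 -0.0005  0.1428] [-2.2319 -0.5797  8.5246] 9.0833
```

View pics/p6.png

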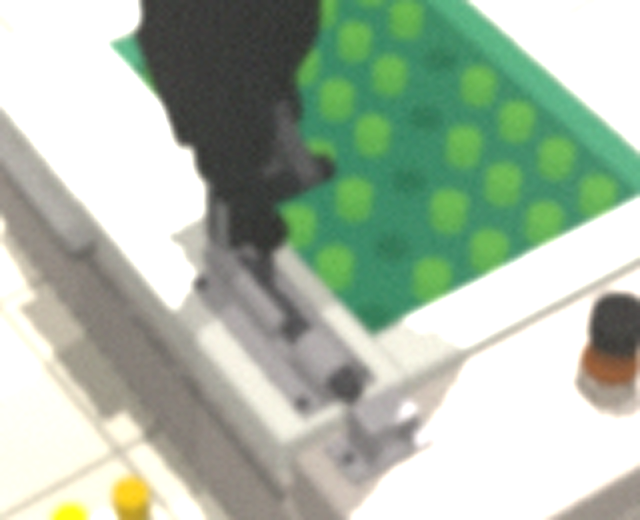

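Contact came at TCP z = 0.143, so the shut tips are about 18 mm above the reported TCP, which agrees with the picture. I'll use that offset for the first push.

Run:
```python
from plant import r
from h import *
np.set_printoptions(precision=4,suppress=True)
p0=np.array([.5494,-.0005,.157]);d=np.array([-.038,-1,0])
r.servo_line(p0,max_speed=.05)
print(r.current_force())
print(r.servo_line(p0+.05*d,max_speed=.03,force_limit=9),r.current_eef_pos(),r.current_force(),r.current_time_s())
s=r.camera("side");a=s["pixels"][140:270,250:410,::-1]
cv2.imwrite("pics/p7.png",cv2.convertScaleAbs(cv2.resize(a,None,fx=4,fy=4,interpolation=cv2.INTER_CUBIC),alpha=1.8,beta=20))
```

```text
[-0.1222 -0.677  -1.0516]
True [ 0.5478 -0.0362  0.1568] [-0.9504  6.3745  1.5013] 10.725
```

View pics/p7.png

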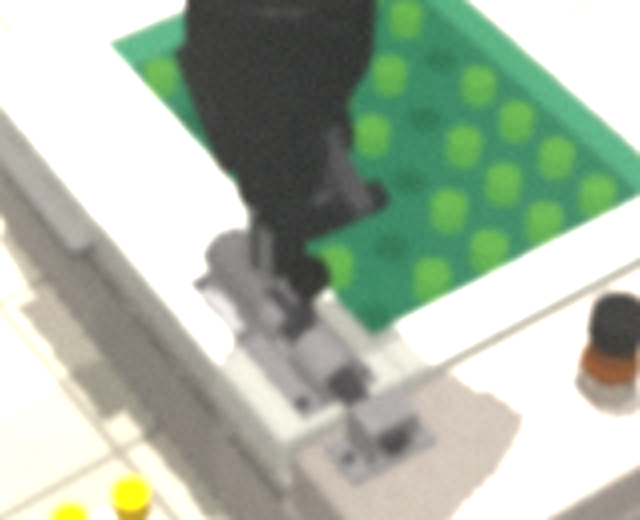

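Run:
```python
from plant import r
from h import *
np.set_printoptions(precision=4,suppress=True)
s=r.camera("side")
print("knob",onz(s,(250+312/4,140+271/4),.189),r.spot_point("side","knob"),r.spot_point("side","keeper"))
p=np.array(r.current_eef_pos());d=np.array([-.038,-1,0])
print(r.servo_line(p+.012*d,max_speed=.03,force_limit=12),r.current_eef_pos(),r.current_force(),r.current_time_s())
# back off
p=np.array(r.current_eef_pos());r.servo_line(p-.02*d,max_speed=.1)
q=np.array(r.current_eef_pos());r.servo_line(q+[0,0,.06],max_speed=.15)
# to the rear of knob, above
r.servo_line([p[0]+.045,p[1]-.021,q[2]+.06],max_speed=.15)
print(r.current_eef_pos(),r.current_time_s())
s=r.camera("side");a=s["pixels"][140:270,250:410,::-1]
cv2.imwrite("pics/p8.png",cv2.convertScaleAbs(cv2.resize(a,None,fx=4,fy=4,interpolation=cv2.INTER_CUBIC),alpha=1.8,beta=20))
```

```text
knob [ 0.5518 -0.0594  0.189 ] [{'centre': [326.7, 207.7], 'confidence': 0.48}] [{'centre': [344.9, 247.5], 'confidence': 0.55}]
True [ 0.5478 -0.0362  0.1568] [0.6485 7.4854 1.6957] 11.1667
[ 0.5923 -0.0569  0.2159] 12.625
```

View pics/p8.png

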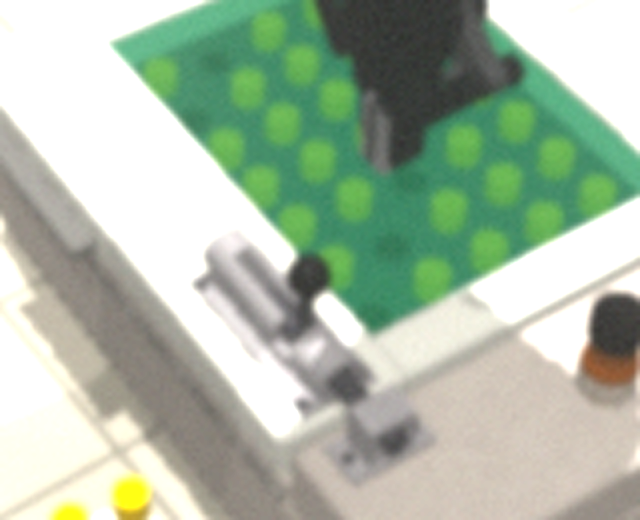

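The knob now shows at about pixel (327,208). That gives y ≈ -0.057, the bolt tip is in the keeper, and a firmer push did not move it, so the bolt is home. Next I push it over towards the front.

Run:
```python
from plant import r
from h import *
np.set_printoptions(precision=4,suppress=True)
a0=np.array([.592,-.0585,.1525]);d=np.array([-1,.038,0])
print(r.servo_line(a0,max_speed=.08,force_limit=8),r.current_eef_pos(),r.current_force())
print(r.servo_line(a0+.059*d,max_speed=.03,force_limit=12),r.current_eef_pos(),r.current_force(),r.current_time_s())
s=r.camera("side");a=s["pixels"][140:270,250:410,::-1]
cv2.imwrite("pics/p9.png",cv2.convertScaleAbs(cv2.resize(a,None,fx=4,fy=4,interpolation=cv2.INTER_CUBIC),alpha=1.8,beta=20))
```

```text
False [ 0.5923 -0.0585  0.1529] [-0.1324  0.4065  0.7364]
False [ 0.533  -0.0563  0.1525] [ 1.5729 -0.0705 -0.6232] 15.75
```

View pics/p9.png

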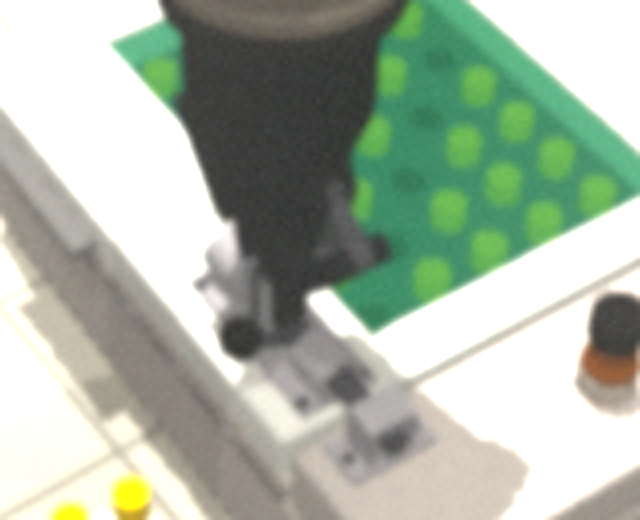

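The knob has turned over to about pixel (310,224). I'll continue the push, then press down on the ball from above.

Run:
```python
from plant import r
from h import *
np.set_printoptions(precision=4,suppress=True)
print(r.servo_line([.523,-.0561,.1525],max_speed=.025,force_limit=9),r.current_eef_pos(),r.current_force())
p=np.array(r.current_eef_pos())
r.servo_line(p+[.008,0,0],max_speed=.05); r.servo_line(p+[.008,0,.04],max_speed=.12)
r.servo_line([.511,-.0555,p[2]+.04],max_speed=.1)
print(r.servo_line([.511,-.0555,.145],max_speed=.03,force_limit=9),r.current_eef_pos(),r.current_force())
p=np.array(r.current_eef_pos()); r.servo_line(p+[0,0,.15],max_speed=.15)
r.servo_line(p+[-.03,.2,.2],max_speed=.2)
print(r.current_force(),r.current_time_s())
s=r.camera("side");t=r.camera("top");a=s["pixels"][170:270,280:360,::-1];b=t["pixels"][170:270,310:390,::-1]
cv2.imwrite("pics/p10.png",cv2.resize(np.hstack([a,b]),None,fx=5,fy=5,interpolation=cv2.INTER_CUBIC))
for n,d in(("side",s),("top",t)): print(r.spot_point(n,"knob"),proj(d,[.511,-.056,.163]))
```

```text
False [ 0.5231 -0.0561  0.1528] [3.199  0.1901 3.8172]
True [ 0.5108 -0.0555  0.1541] [-3.849   0.6921 14.9425]
[-0.4778  0.164  -0.0262] 21.0167
[{'centre': [349.7, 224.5], 'confidence': 0.74}, {'centre': [307.0, 229.4], 'confidence': 0.5}] [307.9315 226.6289]
[{'centre': [344.6, 228.3], 'confidence': 0.69}] [343.1459 224.8009]
```

View pics/p10.png

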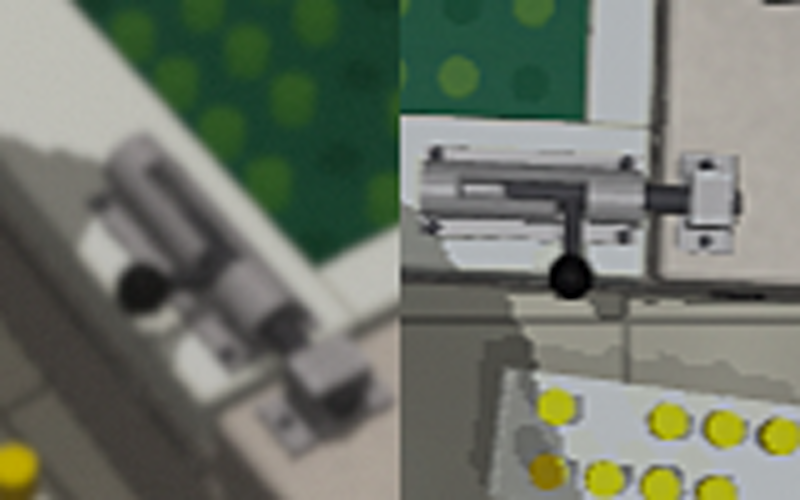

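Run:
```python
from plant import r
from h import *
s=r.camera("side");t=r.camera("top")
print("knob",tri([s,t],[(308.4,227.4),(344,225.3)]))
for n in("vial","rack","flask"): print(n,[np.round(x["centre"],1).tolist() for x in r.spot_point("top",n)],[np.round(x["centre"],1).tolist() for x in r.spot_point("side",n)])
cv2.imwrite("pics/top9.png",t["pixels"][:,:,::-1])
print(r.current_eef_pos(),r.current_force(),abs(np.array(r.current_joint_velocities())).max())
```

```text
knob [ 0.51019274 -0.05798843  0.16332668]
vial [[417.6, 197.6], [423.9, 172.3], [388.1, 164.4], [370.9, 207.4]] [[401.7, 238.6], [435.6, 317.8], [405.1, 326.5]]
rack [[362.3, 257.9]] [[287.7, 313.2]]
flask [[245.1, 250.4]] [[226.5, 222.2]]
[0.48085711 0.14445566 0.3541553 ] [-0.37260562 -0.58595704 -1.61022706] 0.0022573372205514654
```

View pics/top9.png

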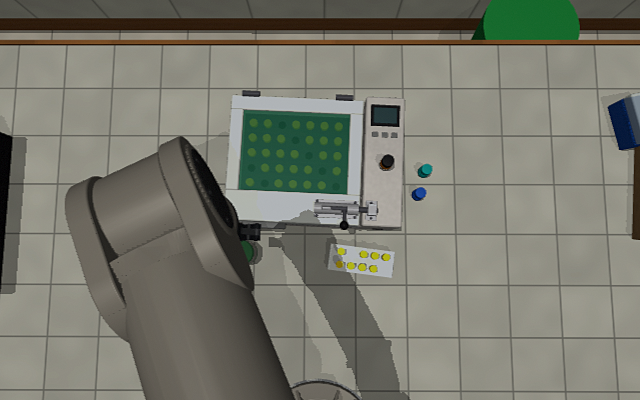

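The top view shows the knob turned down at (344,225) and the bolt in the keeper at (371,208). The vial (387,161), rack (361,260) and bottle (246,250) are where they started, and the hand is well above everything.

```bash
python3 -c "
from plant import r
r.job_done();print(r.current_time_s())"
```

```text
the job is handed in; nothing more can be done
the job is handed in; nothing more can be done
```

I pushed the bolt home into its keeper and turned the knob down to the end of the side leg, then handed the job in. The clock read about 21 s at my last reading. I used only the shut fingertips: along the slot to its stop, over to the front, then a press from above.

**Last checks:**
- **Knob:** triangulated at (0.510, -0.058, 0.163). Its height matches the 163 mm given for the end of the side leg, and it is about 38 mm in front of the bolt's axis (37 mm given). The final press was met by a firm stop of about 15 N.
- **Bolt:** the pictures show it in the keeper, and a second push of about 8 N did not move it further.
- **Other things:** rack, bottle and vial are where they stood, and the cover looks shut. I did not measure the cover's height.
- **Hand:** well clear, at 0.35 m height, with next to no force on the tool.

**Disagreements:**
- The shut fingertips were about 18 mm behind the reported TCP, not 8 mm ahead as stated. I found this from the picture and a light touch on the barrel top, and corrected for it.
- In the last side view the network's best guess for the knob was a false one at (350,224); its second guess fitted the real knob.

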